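Third hand at the weighing bench: press the bag rest home in its dock

TASK

Slide the flat foot of the loose grey bag rest into the slot of the dock on the bench and press it against the sprung end stop with a steady push of about 10 N, so that a colleague can tighten the wing screws; never drive the stop to the end of its travel. Keep that push up for at least three seconds and finish while still holding and pushing: do not let go. Leave everything else on the bench where it is.

Things in the scene. Friction and masses are not known exactly. Their poses are not given: they have to be found in the camera images.
- rest_panel (a point): Bag rest of plain grey plastic, loose on the bench, 0.28 to 0.46 kg: a flat foot and, across its rear end, an upright panel 8 mm thick (x) and 90 mm wide (y) from 35 to 90 mm above the bench, 44 mm wide below. This point: middle of the panel, 60 mm above the foot's underside. x points to the foot's nose, z up. Pinch the panel from above across its 8 mm thickness.
- rest_nose (a point): Middle of the front edge of the bag rest's foot, 2.5 mm above its underside, 86 mm ahead of rest_panel along x; same axes. The foot is a plate 90 long (x) x 50 wide x 5 mm thick, flat on the bench, from 4 mm behind rest_panel to here.
- rest: The bag rest as a whole; origin at the centre of the underside of its foot, 45 mm behind the nose. Same axes as rest_panel.
- dock: Dark steel dock fixed to the bench: two rails 90 mm long, 16.5 mm high, with inward lips, forming a slot 53 mm wide and 7.5 mm high over the bench (lips 33 mm apart). The foot goes in level along the dock's +x, nose first; the panel stays behind the mouth. Origin on the bench, on the slot's centre line; rails from x = -40 mm (mouth) to +50 mm; z up.
- dock_mouth (a point): Middle of the slot's mouth, on the bench, 40 mm from the dock's origin along its -x; same axes. Flared guides reach 20 mm further back, 16.5 mm high. Elsewhere on the dock: a cross block 26 mm high at dock x = 61 to 75 mm, wing screws up to 34 mm high at dock x = 35, y = +-46 mm.
- stop_face (a point): Centre of the front face of the dock's sprung end stop, a rubber-faced plate 30 wide x 22 mm high in the slot, 60 mm past the mouth (dock x = 20 mm) when unpushed. It moves with the stop along the dock's x.
- stop (a joint): How far the sprung stop is pushed in along the dock's +x, in m: 0 unpushed, 0.025 at the end of its travel. The spring has no preload and gives 0.8 N per mm, so 10 N shows as 0.0125. It pushes the bag rest back out when let go.
- spray: Bystander, to be left alone: white spray-cleaner bottle with a black cap, 72 mm across, 210 mm tall. Origin at the centre of its underside.
- weight: Bystander, to be left alone: steel calibration weight with a small knob, 36 mm across, 40 mm tall. Origin at the centre of its underside.
- tin: Bystander, to be left alone: plain steel tin, 68 mm across, 70 mm tall. Origin at the centre of its underside.
- tape: Bystander, to be left alone: roll of brown tape lying flat, 90 mm across, 25 mm tall. Origin at the centre of its underside.
- scoop: Bystander, to be left alone: upright steel measuring jug with a loop handle, 72 mm across, 90 mm tall. Origin at the centre of its underside.
- cup: Bystander, to be left alone: steel cup, 72 mm across, 75 mm tall. Origin at the centre of its underside.
- cutter: Bystander, to be left alone: yellow box cutter lying flat, 150 x 28 x 14 mm. Origin at the centre of its underside.
Not all that is in view belongs to the job. Several things look just like the dock: the one meant starts farthest to the robot's right.

How it is judged:
On the way, in this order (a step that is already met when the one before it is completed fails the run):
1. the foot has entered the slot: its nose is 10 mm or more past the mouth, level and in line (x of rest_nose in the frame of dock above -0.03 m and angle between the x axis of rest_panel and the x axis of dock, either way round below 0.07 rad and angle between rest_panel's own z axis and vertical below 0.09 rad and y of rest_nose in the frame of dock between -0.005 and 0.005 m and z of rest_nose in the frame of dock between -0.002 and 0.008 m), for 0.05 s.
2. the bag rest is pressed against the sprung stop with 6 to 15 N for 3 s (contact force between rest and stop between 6 and 15 N and angle between the x axis of rest_panel and the x axis of dock, either way round below 0.07 rad and angle between rest_panel's own z axis and vertical below 0.09 rad and y of rest_nose in the frame of dock between -0.005 and 0.005 m and z of rest_nose in the frame of dock between -0.002 and 0.008 m), for 3 s.
At the end, for the whole second after the job is handed in: The bag rest's foot lies in the dock's slot (in line within 4 degrees, centred within 5 mm, upright within 5 degrees), still, pressing the sprung stop with 6 to 15 N, and the robot's fingers are still holding it there (all of step 2 and x of rest_nose in the frame of dock between 0.02 and 0.045 m and contact force between the fingers and rest above 2 N and linear speed of rest below 0.01 m/s); the arm keeps its last pose, push and grip.
It fails at once if the sprung stop is driven to the end of its travel (over 23.5 mm) (value of joint stop above 0.0235 m).
It fails at once if a bystander is disturbed (moved more than 20 mm) (distance of any of spray, weight, tin, tape, scoop, cup, cutter from where it was at the start of the episode above 0.02 m).
It also fails if it takes over 58 s, if anything falls off the work surface, if the arm or the gripper's body presses on something with over 40 N, if the wrist force passes 120 N, or if a joint passes its speed limit or range.

ROBOT

A 6-joint arm with a two-finger parallel gripper is mounted at the origin on the work surface. World frame = base frame: x ahead of the robot, y to its left, z up, the work surface at z = 0. Lengths are in m, angles in rad, forces in N, time in s.
With the tool pointing down it reaches from about 0.3 to 0.875 m from the base axis. Payload 6.4 kg.
Tool frame: the origin (TCP) lies at the centre of the arm's flange, where the gripper is bolted on; the fingertips stand 173 mm ahead of it and the grasp point (between the pads) lies 155 mm ahead of it; z points along the fingers, x is the direction in which the jaws open and shut, and the axes are right-handed (so a half turn about z gives the same grasp; the last joint's range is limited). The gripper opens to 85 mm and grips with 20 to 120 N. Pads are 22 mm wide; open, the fingers measure 114 mm over their backs; the gripper's body (76 mm by 85 mm) begins 54 mm behind the grasp point. The pads swing forward as they close: fully open they stand 13 mm farther back than shut.
Start: joints at [0.931, 0.181, 1.607, -0, 1.354, -0.206], TCP at [0.242, 0.522, 0.405] pointing down, gripper open.
Joint ranges: [-2.99, 2.99], [-0.89, 2.07], [0.3, 2.58], [-1.14, 4.28], [0, 2.63], [-3.12, 3.12]. Speed limits (rad/s): [2.57, 2.57, 3.01, 3.14, 3.14, 3.14].

INTERFACE

Orientations are given as a unit quaternion [w, x, y, z].
In Python, from bench import ctrl gives the robot as it stands. The module is installed in compiled form; this text tells all that it offers.
- The arm moves only by the tool move_arm, never from a script. Its argument "moves" is a list of rows, each an object of numbers: "gripper": the opening in per cent of the stroke, from 0 (shut) to 100 (fully open); "x", "y", "z": the shift along the tool's x, y, z in cm; "roll": the turn about the tool's z in degrees. In form: [{"gripper": .., "x": .., "y": .., "z": .., "roll": ..}, ...]. A call has 1 to 5 rows; each row shifts and turns the commanded pose from where the row before left it, along the tool's axes as they then stand; what a row does not reach is not made up. A row lasts 1/8 s, in which the tool goes at most 62.5 mm and 10.7 degrees, less where a joint would pass 70% of its speed; a pose out of reach is approached as far as the arm can. A call is refused whole if a number of a shift passes 6.25 or a number of a turn 10.7, either way. A call with a gripper value outside its range is refused whole. The fingers move at their own pace and stop on an object; the grip force is fixed at half the most. Time passes only in rows, so rows that do not move let the fingers close. It gives the time, the measured TCP pose, the force and the opening at its end, in the units of the state.
- ctrl.get_obs(): the state, without advancing time (a new reading comes with each control period).
- ctrl.camera(name): name is "side" or "top"; returns a dict with "img" (400x640x3 uint8, red, green, blue), "fx", "fy", "cx", "cy" (pixels), "world_from_camera" (4x4, takes a point from camera to world coordinates). Camera axes: x right, y up, looking along -z (the intrinsics and any distortion apply to the point x, -y, -z); pixel columns grow to the right and rows downward; lengths in m; the calibration is good to about 2 mm. A picture is of the moment at which its call begins. There is no depth.
- ctrl.hand_in(): hands the job in, once; it reports no verdict.
The state is a dict: "time_s": time; "q": joint angles; "dq": joint speeds; "joint_efforts": joint torques, N m; "eef_pos": TCP position; "eef_rot": TCP orientation; "wrist_force": force on the tool from outside, world axes, zero at the start; "torque": the same for the moment, N m; "opening": opening from 0.0 (shut) to 1.0 (fully open).
Only numpy, scipy, OpenCV 4.12 (cv2) and the standard library are available. Lean on these libraries where they do the work, as an engineer would, in place of code of your own. Each camera call takes 0.05 s, during which the arm holds its last target. There are 200 camera calls.

## Working session

There is one attempt and no reset: what is moved stays moved. The work goes in short steps, Python scripts to look and compute and a tool call to move; the robot and the scene stay as the last step left them, time stands still between calls to the robot, and variables do not carry over. Pictures are saved under pics/ and viewed, about 8 in all and at most 12, crops included, and the job is handed in when it is done.

Besides the shell and the picture viewer there is one more tool, called after "Emit:" by a JSON object that holds its "fn" and its "kwargs", one argument or row to a line. move_arm: Moves the arm, as the interface text tells. Its arguments: {"type":"object","properties":{"moves":{"type":"array","items":{"type":"object","properties":{"gripper":{"type":"number"},"x":{"type":"number"},"y":{"type":"number"},"z":{"type":"number"},"roll":{"type":"number"}}}}},"required":["moves"]}

```bash
mkdir -p pics; cat > h.py <<'E'
import numpy as np, cv2
from bench import ctrl
def ray(c,u,v):
    d=np.array([(u-c["cx"])/c["fx"],-(v-c["cy"])/c["fy"],-1.]);T=np.array(c["world_from_camera"])
    return T[:3,3],T[:3,:3]@d
def plane(c,u,v,z):
    o,d=ray(c,u,v);return o+d*(z-o[2])/d[2]
def proj(c,p):
    T=np.array(c["world_from_camera"]);q=T[:3,:3].T@(np.array(p)-T[:3,3])
    return c["cx"]+c["fx"]*q[0]/-q[2], c["cy"]-c["fy"]*q[1]/-q[2]
def snap(n,f):
    c=ctrl.camera(n);cv2.imwrite("pics/"+f,c["img"][:,:,::-1]);return c
E
python3 - <<'E'
from h import *
for n in("top","side"):
    c=snap(n,n+"0.png");print({k:np.round(v,3).tolist() for k,v in c.items() if k!="img"})
print(ctrl.get_obs())
E
```

```text
{'fx': 363.254, 'fy': 363.254, 'cx': 318.89, 'cy': 198.724, 'world_from_camera': [[-0.005, 0.988, -0.152, 0.344], [-1.0, -0.008, -0.02, 0.005], [-0.021, 0.152, 0.988, 1.401], [0.0, 0.0, 0.0, 1.0]]}
{'fx': 512.792, 'fy': 512.792, 'cx': 323.208, 'cy': 196.572, 'world_from_camera': [[0.787, 0.427, -0.446, -0.086], [-0.617, 0.553, -0.56, -0.783], [0.007, 0.716, 0.699, 1.105], [0.0, 0.0, 0.0, 1.0]]}
{'time_s': 0.1, 'q': array([ 9.30701671e-01,  1.81463653e-01,  1.60790554e+00,  2.75528945e-05,
        1.35380913e+00, -2.06316617e-01]), 'dq': array([-8.77072995e-04, -1.59654655e-03, -2.55000582e-03, -8.70961407e-04,
        5.97741481e-04,  1.83515989e-05]), 'joint_efforts': array([-1.43120407e-03, -4.45880806e+01, -3.52239740e+01, -3.89611023e-04,
        4.12968991e-03, -5.41846964e-05]), 'eef_pos': array([0.24152383, 0.52156443, 0.40387696]), 'eef_rot': array([ 2.68342735e-04,  8.42705890e-01,  5.38373619e-01, -7.46162475e-04]), 'wrist_force': array([-0.38178145, -0.18994961,  0.08788485]), 'torque': array([0.04022727, 0.05832542, 0.01257012]), 'opening': 0.9934055322353508}
```

View pics/top0.png

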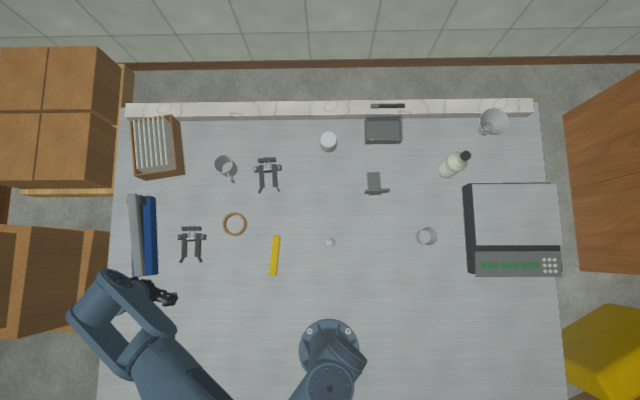

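View pics/side0.png

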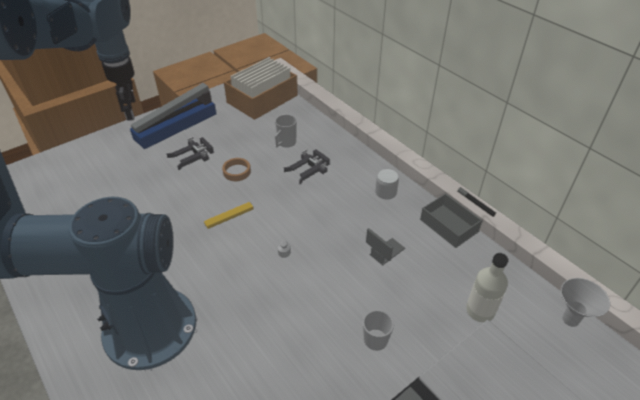

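Top view: docks at about (267,173) and (191,243); the right-hand one (267,173) is the target. The rest is at (376,184), with its panel side at row 190. Next I'll zoom in.

```bash
python3 - <<'E'
from h import *
t=cv2.imread("pics/top0.png");s=cv2.imread("pics/side0.png")
f=lambda im,x,y,w,h,k:cv2.resize(im[y:y+h,x:x+w],(w*k,h*k),interpolation=cv2.INTER_CUBIC)
a=np.hstack([f(t,240,145,56,56,7),f(t,350,160,56,56,7)])[:, :784]
b=np.hstack([f(s,280,140,56,42,7),f(s,355,222,56,42,7)])
im=np.vstack([a,b])[:600];cv2.imwrite("pics/z0.png",im);print(im.shape)
E
```

```text
(600, 784, 3)
```

View pics/z0.png

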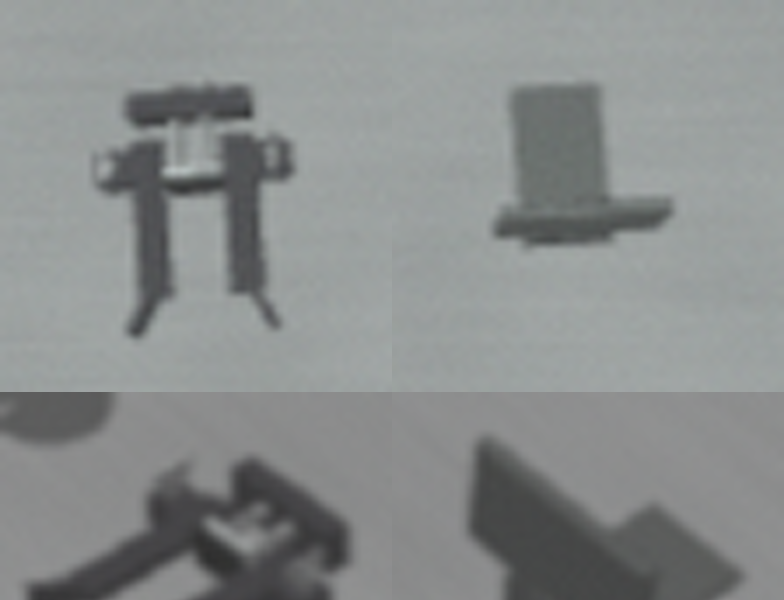

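The rails, lips and foot edges are clear. I'll fit them with subpixel edges and cast rays onto the right heights.

```bash
cat > m.py <<'E'
from h import *
def cross(p,thr):  # subpixel crossings of profile
    s=np.sign(p-thr);i=np.where(s[:-1]*s[1:]<0)[0]
    return [(k+(thr-p[k])/(p[k+1]-p[k]),p[k+1]<p[k]) for k in i]
def rows(g,r0,r1,c0,c1,thr,idx,n):
    out=[]
    for r in range(r0,r1):
        x=cross(g[r,c0:c1].astype(float),thr)
        if len(x)==n: out.append((c0+x[idx][0],r))
    return np.array(out)
def cols(g,c0,c1,r0,r1,thr,idx):
    out=[]
    for c in range(c0,c1):
        x=cross(g[r0:r1,c].astype(float),thr)
        if x: out.append((c,r0+x[idx][0]))
    return np.array(out)
def line(c,px,z):
    P=np.array([plane(c,u,v,z)[:2] for u,v in px]);
    vx,vy,x,y=cv2.fitLine(P.astype(np.float32),cv2.DIST_HUBER,0,.001,.001).ravel()
    if abs(vx)>abs(vy) and vx<0: vx,vy=-vx,-vy
    return P.mean(0),np.array([vx,vy]),len(P)
E
python3 - <<'E'
from m import *
c=ctrl.camera("top");g=cv2.cvtColor(c["img"],cv2.COLOR_RGB2GRAY)
print(g[176,255:285],g[176,415//1-45:392]); 
L=[]
for i in range(4):
    m,d,n=line(c,rows(g,173,185,254,284,112,i,4),.0165);L.append((m,d));print("rail",i,m.round(4),np.degrees(np.arctan2(d[1],d[0])).round(2),n)
for z,s in((.0165,cols(g,261,264,180,195,112,-1)),(.0165,cols(g,274,277,180,195,112,-1))): print("end",s, [plane(c,*q,z).round(4) for q in s])
for i in(0,-1):
    s=cols(g,261,274,152,165,112,i);m,d,n=line(c,s,.026);print("block",i,m.round(4),np.degrees(np.arctan2(d[1],d[0])).round(2),n)
for i in(0,1):
    m,d,n=line(c,rows(g,174,187,358,396,128,i,2),.005);print("foot",i,m.round(4),np.degrees(np.arctan2(d[1],d[0])).round(2),n)
m,d,n=line(c,cols(g,369,374+9,165,180,128,0),.005);print("nose",m.round(4),np.degrees(np.arctan2(d[1],d[0])).round(2),n)
s=cols(g,425//1-59,393,182,195,125,0); s=np.array([q for q in s if q[0]<365 or q[0]>381 or 0]) 
print(g[180:198:1,360:396:4])
E
```

```text
[159 159 160 146 111  82  82  81  93 140 162 160 161 160 160 160 157 117
  81  82  84  79 134 161 160 159 160 162 160 159] [109 112 111 113 109 112 111 111 112 121 149 165 164 163 161 163 162 162
 163 159 163 162]
rail 0 [0.6389 0.265 ] 4.62 12
rail 1 [0.6387 0.2478] 4.14 12
rail 2 [0.6384 0.2138] 4.22 12
rail 3 [0.6382 0.196 ] 5.6 12
end [[261.         190.20689655]
 [262.         188.15384615]
 [263.         187.24390244]] [array([0.5924, 0.2569, 0.0165]), array([0.6004, 0.2532, 0.0165]), array([0.604 , 0.2493, 0.0165])]
end [[274.         186.38596491]
 [275.         186.37777778]
 [276.         187.2       ]] [array([0.607 , 0.2065, 0.0165]), array([0.607 , 0.2026, 0.0165]), array([0.6037, 0.1986, 0.0165])]
block 0 [0.7196 0.2341] -86.44 13
block -1 [0.701  0.2338] -85.24 13
foot 0 [ 0.6309 -0.1567] 3.32 11
foot 1 [ 0.6305 -0.2051] 2.86 11
nose [ 0.6632 -0.1842] -88.25 11
[[160 157 108 111 112 143 160 161 160]
 [161 162 111 111 111 138 161 162 160]
 [158 159 113 111 113 135 160 161 158]
 [157 157 112 112 112 135 161 159 160]
 [156 158 120 111 113 128 162 163 162]
 [157 157 122 111 111 125 165 161 161]
 [158 157 120 110 109 126 164 162 161]
 [158 159 122 108 112 121 160 160 162]
 [161 162 124 111 103  98 131 129 159]
 [157 161 122 119 109 108 116 115 161]
 [160 159 116 116 116 104  97  90 160]
 [157 140  94  91  93  89  85 101 157]
 [157 127  82  83  85  83  97 136 156]
 [158 129  93  85  84  85 151 156 158]
 [158 152 129  84  98 118 163 160 159]
 [153 159 147 150 152 157 161 160 160]
 [159 160 160 163 162 161 161 159 159]
 [157 160 164 163 162 161 163 162 158]]
```

```bash
cat >> h.py <<'E'
from scipy.spatial.transform import Rotation as R
def to(p,yaw):
    o=ctrl.get_obs();M=R.from_quat(np.roll(o["eef_rot"],-1)).as_matrix()
    a=np.degrees(np.arctan2(M[1,0],M[0,0]))
    print("t",round(o["time_s"],2),"pos",o["eef_pos"].round(4),"yaw",a.round(2),"F",o["wrist_force"].round(1),"open",round(o["opening"],3),"tilt",M[:,2].round(3))
    print("shift cm",(100*M.T@(np.array(p)-o["eef_pos"])).round(2),"roll",round(a-yaw,2))
E
python3 - <<'E'
from h import *
c=ctrl.camera("top")
for n,u,v,z in(("tape",234,223,.025),("cut_hi",276,236,.014),("cut_lo",272,276,.014),("weight",330,242,.03),("tin",328,137,.07)):print(n,plane(c,u,v,z).round(3))
to([.577,-.184,.33],3.2)
E
```

```text
tape [0.465 0.356 0.025]
cut_hi [0.415 0.197 0.014]
cut_lo [0.266 0.21  0.014]
weight [ 0.39  -0.009  0.03 ]
tin [ 0.786 -0.005  0.07 ]
t 0.2 pos [0.2416 0.5216 0.4041] yaw 65.14 F [-0.7 -0.3  0.2] open 0.999 tilt [-0.001 -0.001 -1.   ]
shift cm [-49.92  60.1    7.45] roll 61.94
```

Emit:
{"fn": "move_arm", "kwargs": {
  "moves": [
    {"roll": 10.3,"gripper": 100},
    {"roll": 10.3,"gripper": 100},
    {"roll": 10.3,"gripper": 100},
    {"roll": 10.3,"gripper": 100},
    {"roll": 10.3,"gripper": 100}
  ]
}}

```text
validation failed for argument at $.mo...
```

Emit:
{"fn": "move_arm", "kwargs": {
  "moves": [
    {"roll": 10.4,"gripper": 100},
    {"gripper": 100}
  ]
}}

```text
validation failed for argument at $.mo...
```

```bash
python3 -c "
from h import *
to([.577,-.184,.33],3.2)"
```

```text
t 0.2 pos [0.2416 0.5216 0.4041] yaw 65.14 F [-0.7 -0.3  0.2] open 0.999 tilt [-0.001 -0.001 -1.   ]
shift cm [-49.92  60.1    7.45] roll 61.94
```

Emit:
{"fn": "move_arm", "kwargs": {
  "moves": [
    {"gripper": 100,"x": 0,"y": 0,"z": 0,"roll": 10.3},
    {"gripper": 100,"x": 0,"y": 0,"z": 0,"roll": 10.3},
    {"gripper": 100,"x": 0,"y": 0,"z": 0,"roll": 10.3},
    {"gripper": 100,"x": 0,"y": 0,"z": 0,"roll": 10.3},
    {"gripper": 100,"x": 0,"y": 0,"z": 0,"roll": 10.3}
  ]
}}

```text
time_s: 0.82
eef_pos: [0.2416, 0.5217, 0.4044]
eef_rot: [0.0, 0.993, 0.116, -0.0]
wrist_force: [-1.1, 0.6, -0.6]
opening: 1.006
```

Emit:
{"fn": "move_arm", "kwargs": {
  "moves": [
    {"gripper": 100,"x": 0,"y": 0,"z": 0,"roll": 10.4},
    {"gripper": 100,"x": 0,"y": 0,"z": 0,"roll": 0}
  ]
}}

```text
time_s: 1.08
eef_pos: [0.2416, 0.5217, 0.4045]
eef_rot: [0.0, 1.0, 0.029, -0.0]
wrist_force: [-0.4, -0.8, 0.6]
opening: 0.999
```

```bash
python3 -c "
from h import *
to([.577,-.184,.40],3.2)"
```

```text
t 1.07 pos [0.2416 0.5217 0.4045] yaw 3.34 F [-0.4 -0.8  0.6] open 0.999 tilt [-0. -0. -1.]
shift cm [29.37 72.4   0.46] roll 0.14
```

Emit:
{"fn": "move_arm", "kwargs": {
  "moves": [
    {"gripper": 100,"x": 1.95,"y": 4.8,"z": 0,"roll": 0},
    {"gripper": 100,"x": 1.95,"y": 4.8,"z": 0,"roll": 0},
    {"gripper": 100,"x": 1.95,"y": 4.8,"z": 0,"roll": 0},
    {"gripper": 100,"x": 1.95,"y": 4.8,"z": 0,"roll": 0},
    {"gripper": 100,"x": 1.95,"y": 4.8,"z": 0,"roll": 0}
  ]
}}

```text
time_s: 1.7
eef_pos: [0.353, 0.2862, 0.4048]
eef_rot: [-0.0, 1.0, 0.031, 0.0]
wrist_force: [0.4, -0.3, 0.4]
opening: 1.001
```

Emit:
{"fn": "move_arm", "kwargs": {
  "moves": [
    {"gripper": 100,"x": 1.95,"y": 4.8,"z": 0,"roll": 0},
    {"gripper": 100,"x": 1.95,"y": 4.8,"z": 0,"roll": 0},
    {"gripper": 100,"x": 1.95,"y": 4.8,"z": 0,"roll": 0},
    {"gripper": 100,"x": 1.95,"y": 4.8,"z": 0,"roll": 0},
    {"gripper": 100,"x": 1.95,"y": 4.8,"z": 0,"roll": 0}
  ]
}}

```text
time_s: 2.33
eef_pos: [0.464, 0.0519, 0.4049]
eef_rot: [-0.0, 1.0, 0.03, 0.0]
wrist_force: [1.7, -1.2, 0.0]
opening: 1.004
```

Emit:
{"fn": "move_arm", "kwargs": {
  "moves": [
    {"gripper": 100,"x": 1.95,"y": 4.8,"z": 0,"roll": 0},
    {"gripper": 100,"x": 1.95,"y": 4.8,"z": 0,"roll": 0},
    {"gripper": 100,"x": 1.95,"y": 4.8,"z": 0,"roll": 0},
    {"gripper": 100,"x": 1.95,"y": 4.8,"z": 0,"roll": 0},
    {"gripper": 100,"x": 0,"y": 0,"z": 0,"roll": 0}
  ]
}}

```text
time_s: 2.95
eef_pos: [0.553, -0.1369, 0.4042]
eef_rot: [0.0, 1.0, 0.028, -0.0]
wrist_force: [-0.1, 0.6, 0.4]
opening: 1.005
```

```bash
python3 -c "
from h import *
to([.577,-.184,.28],3.2)"
```

```text
t 2.95 pos [ 0.553  -0.1369  0.4042] yaw 3.25 F [-0.1  0.6  0.4] open 1.005 tilt [-0.    -0.001 -1.   ]
shift cm [ 2.13  4.83 12.42] roll 0.05
```

Emit:
{"fn": "move_arm", "kwargs": {
  "moves": [
    {"gripper": 100,"x": 2.13,"y": 4.83,"z": 1,"roll": 0},
    {"gripper": 100,"x": 0,"y": 0,"z": 5.7,"roll": 0},
    {"gripper": 100,"x": 0,"y": 0,"z": 5.7,"roll": 0},
    {"gripper": 100,"x": 0,"y": 0,"z": 0,"roll": 0}
  ]
}}

```text
time_s: 3.45
eef_pos: [0.5739, -0.1787, 0.2756]
eef_rot: [-0.003, 1.0, 0.03, -0.005]
wrist_force: [0.4, 0.2, -0.5]
opening: 0.993
```

```bash
python3 -c "
from h import *
to([.577,-.184,.22],3.2)
c=snap('side','s1.png');im=c['img'][:,:,::-1]
d=snap('top','t1.png')['img'][:,:,::-1]
f=lambda im,x,y,w,h,k:cv2.resize(im[y:y+h,x:x+w],(w*k,h*k),interpolation=cv2.INTER_CUBIC)
cv2.imwrite('pics/z1.png',np.hstack([f(im,320,150,100,120,4),f(d,340,140,60,80,6)]))"
```

```text
t 3.45 pos [ 0.5739 -0.1787  0.2756] yaw 3.42 F [ 0.4  0.2 -0.5] open 0.993 tilt [-0.01   0.006 -1.   ]
shift cm [0.33 0.58 5.56] roll 0.22
```

View pics/z1.png

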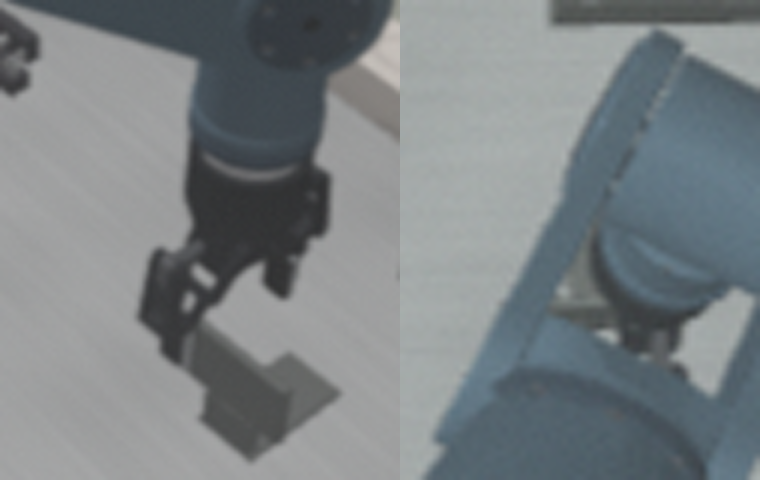

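```bash
python3 -c "
from h import *
c=ctrl.camera('side')
a=np.radians(3.2);X=np.array([np.cos(a),np.sin(a)]);Y=np.array([-X[1],X[0]]);p=np.array([.577,-.184])
print('panel TL corner',proj(c,[*(p+.045*Y),.09]),'seen 368.6,228.4')
print('nose R',proj(c,[*(p+.086*X-.025*Y),.005]),'L',proj(c,[*(p+.086*X+.025*Y),.005]),'seen',(743-392)/7+355,(577-392)/7+222,(655-392)/7+355,(505-392)/7+222)
to([.577,-.184,.22],3.2)"
```

```text
panel TL corner (np.float64(366.429127473153), np.float64(229.76513225497865)) seen 368.6,228.4
nose R (np.float64(404.1220255921158), np.float64(249.28866636948902)) L (np.float64(390.9891873402854), np.float64(239.01202662917814)) seen 405.14285714285717 248.42857142857142 392.57142857142856 238.14285714285714
t 3.6 pos [ 0.5773 -0.1807  0.2835] yaw 3.35 F [ 0.5 -1.1  0.6] open 1.003 tilt [ 0.003 -0.002 -1.   ]
shift cm [-0.07  0.32  6.35] roll 0.15
```

Emit:
{"fn": "move_arm", "kwargs": {
  "moves": [
    {"gripper": 100,"x": 0.2,"y": 0.5,"z": 2.8,"roll": 0},
    {"gripper": 100,"x": 0,"y": 0,"z": 2.7,"roll": 0},
    {"gripper": 100,"x": 0,"y": 0,"z": 0,"roll": 0}
  ]
}}

```text
time_s: 3.98
eef_pos: [0.5788, -0.1855, 0.2268]
eef_rot: [0.0, 1.0, 0.029, 0.0]
wrist_force: [0.2, 0.1, -0.4]
opening: 1.003
```

```bash
python3 -c "
from h import *
to([.577,-.184,.22],3.2)"
```

```text
t 3.98 pos [ 0.5788 -0.1855  0.2268] yaw 3.3 F [ 0.2  0.1 -0.4] open 1.003 tilt [ 0. -0. -1.]
shift cm [-0.17 -0.16  0.68] roll 0.1
```

Emit:
{"fn": "move_arm", "kwargs": {
  "moves": [
    {"gripper": 100,"x": 0,"y": -0.2,"z": 0.6,"roll": 0},
    {"gripper": 0,"x": 0,"y": 0,"z": 0,"roll": 0},
    {"gripper": 0,"x": 0,"y": 0,"z": 0,"roll": 0},
    {"gripper": 0,"x": 0,"y": 0,"z": 0,"roll": 0},
    {"gripper": 0,"x": 0,"y": 0,"z": 0,"roll": 0}
  ]
}}

```text
time_s: 4.6
eef_pos: [0.5785, -0.1837, 0.2199]
eef_rot: [0.0, 1.0, 0.028, 0.0]
wrist_force: [0.3, -0.1, -0.0]
opening: 0.145
```

Emit:
{"fn": "move_arm", "kwargs": {
  "moves": [
    {"gripper": 0,"x": 0,"y": 0,"z": 0,"roll": 0},
    {"gripper": 0,"x": 0,"y": 0,"z": 0,"roll": 0},
    {"gripper": 0,"x": 0,"y": 0,"z": 0,"roll": 0}
  ]
}}

```text
time_s: 4.97
eef_pos: [0.5787, -0.1837, 0.22]
eef_rot: [0.0, 1.0, 0.028, 0.0]
wrist_force: [1.5, 0.3, 1.1]
opening: 0.08
```

```bash
python3 -c "
from h import *
to([.479,.218,.32],4.4)"
```

```text
t 4.97 pos [ 0.5787 -0.1837  0.22  ] yaw 3.24 F [1.5 0.3 1.1] open 0.08 tilt [ 0.001 -0.    -1.   ]
shift cm [ -7.67 -40.67 -10.03] roll -1.16
```

Emit:
{"fn": "move_arm", "kwargs": {
  "moves": [
    {"gripper": 0,"x": 0,"y": 0,"z": -2,"roll": 0},
    {"gripper": 0,"x": 0,"y": 0,"z": -4,"roll": 0},
    {"gripper": 0,"x": 0,"y": 0,"z": -4,"roll": 0},
    {"gripper": 0,"x": 0,"y": 0,"z": 0,"roll": 0}
  ]
}}

```text
time_s: 5.48
eef_pos: [0.5795, -0.1841, 0.3241]
eef_rot: [0.002, 1.0, 0.028, 0.003]
wrist_force: [0.4, -1.5, -3.8]
opening: 0.083
```

```bash
python3 -c "
from h import *
to([.479,.218,.32],4.4)"
```

```text
t 5.47 pos [ 0.5795 -0.1841  0.3241] yaw 3.26 F [ 0.4 -1.5 -3.8] open 0.083 tilt [ 0.006 -0.004 -1.   ]
shift cm [ -7.75 -40.72   0.2 ] roll -1.14
```

Emit:
{"fn": "move_arm", "kwargs": {
  "moves": [
    {"gripper": 0,"x": -0.8,"y": -3,"z": 0,"roll": -1.2},
    {"gripper": 0,"x": -0.8,"y": -4,"z": 0,"roll": 0},
    {"gripper": 0,"x": -0.8,"y": -4,"z": 0,"roll": 0},
    {"gripper": 0,"x": -0.8,"y": -4,"z": 0,"roll": 0},
    {"gripper": 0,"x": -0.8,"y": -4,"z": 0,"roll": 0}
  ]
}}

```text
time_s: 6.1
eef_pos: [0.523, 0.0043, 0.3178]
eef_rot: [-0.0, 0.999, 0.039, -0.002]
wrist_force: [1.4, 0.5, -3.2]
opening: 0.086
```

Emit:
{"fn": "move_arm", "kwargs": {
  "moves": [
    {"gripper": 0,"x": -0.8,"y": -4,"z": 0,"roll": 0},
    {"gripper": 0,"x": -0.8,"y": -4,"z": 0,"roll": 0},
    {"gripper": 0,"x": -0.8,"y": -4,"z": 0,"roll": 0},
    {"gripper": 0,"x": -0.8,"y": -4,"z": 0,"roll": 0},
    {"gripper": 0,"x": 0,"y": -3,"z": 0,"roll": 0}
  ]
}}

```text
time_s: 6.72
eef_pos: [0.4759, 0.1912, 0.3178]
eef_rot: [0.0, 0.999, 0.039, -0.002]
wrist_force: [0.0, -0.2, -3.2]
opening: 0.083
```

Emit:
{"fn": "move_arm", "kwargs": {
  "moves": [
    {"gripper": 0,"x": 0,"y": -2,"z": 0,"roll": 0},
    {"gripper": 0,"x": 0,"y": 0,"z": 0,"roll": 0},
    {"gripper": 0,"x": 0,"y": 0,"z": 0,"roll": 0}
  ]
}}

```text
time_s: 7.1
eef_pos: [0.4758, 0.2093, 0.3186]
eef_rot: [0.0, 0.999, 0.039, -0.001]
wrist_force: [-0.6, -0.2, -3.7]
opening: 0.085
```

```bash
python3 -c "
from h import *
to([.479,.218,.225],4.4)
c=snap('side','s2.png');im=c['img'][:,:,::-1]
d=snap('top','t2.png')['img'][:,:,::-1]
f=lambda im,x,y,w,h,k:cv2.resize(im[y:y+h,x:x+w],(w*k,h*k),interpolation=cv2.INTER_CUBIC)
cv2.imwrite('pics/z2.png',np.hstack([f(im,210,100,130,140,4)[:480],f(d,235,145,60,120,4)]))"
```

```text
t 7.1 pos [0.4758 0.2093 0.3186] yaw 4.45 F [-0.6 -0.2 -3.7] open 0.085 tilt [-0.002 -0.001 -1.   ]
shift cm [ 0.41 -0.85  9.36] roll 0.05
```

View pics/z2.png

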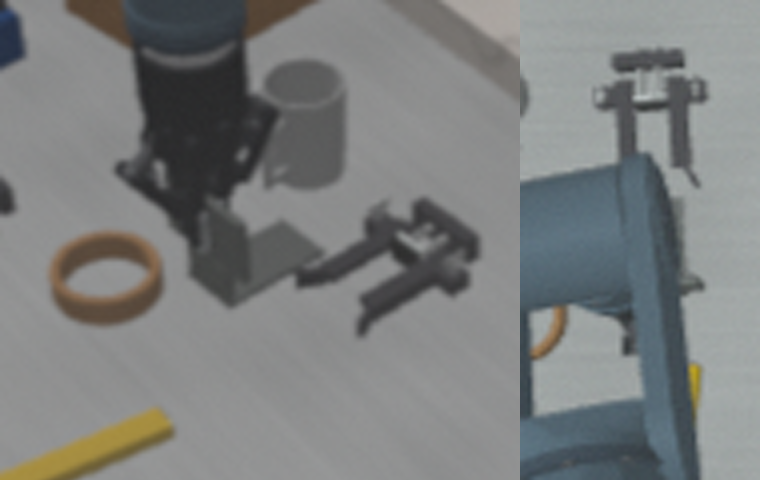

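Emit:
{"fn": "move_arm", "kwargs": {
  "moves": [
    {"gripper": 0,"x": 0.4,"y": -0.85,"z": 4,"roll": 0.1},
    {"gripper": 0,"x": 0,"y": 0,"z": 4,"roll": 0},
    {"gripper": 0,"x": 0,"y": 0,"z": 1,"roll": 0},
    {"gripper": 0,"x": 0,"y": 0,"z": 0,"roll": 0},
    {"gripper": 0,"x": 0,"y": 0,"z": 0,"roll": 0}
  ]
}}

```text
time_s: 7.82
eef_pos: [0.4806, 0.2186, 0.2314]
eef_rot: [-0.0, 0.999, 0.038, 0.002]
wrist_force: [1.2, 0.7, -3.4]
opening: 0.083
```

```bash
python3 -c "
from h import *
to([.479,.2184,.222],4.3)
c=snap('side','s3.png');im=c['img'][:,:,::-1]
f=lambda im,x,y,w,h,k:cv2.resize(im[y:y+h,x:x+w],(w*k,h*k),interpolation=cv2.INTER_CUBIC)
cv2.imwrite('pics/z3.png',f(im,240,140,100,75,8))"
```

```text
t 7.83 pos [0.4806 0.2186 0.2314] yaw 4.32 F [ 1.2  0.7 -3.4] open 0.083 tilt [ 0.003  0.001 -1.   ]
shift cm [-0.17  0.    0.94] roll 0.02
```

View pics/z3.png

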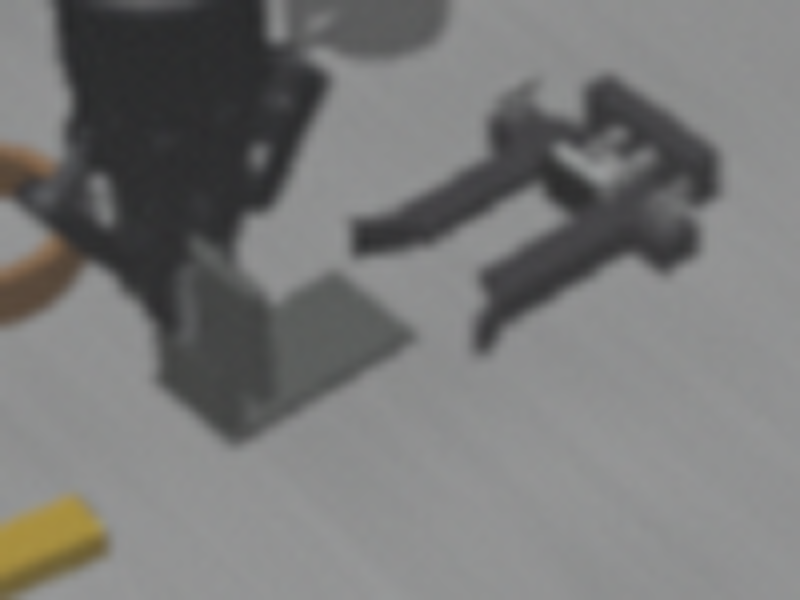

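```bash
python3 -c "
from h import *
c=ctrl.camera('side');to([.479,.2184,.222],4.3)
def T(o,a,p):
    a=np.radians(a);return [o[0]+p[0]*np.cos(a)-p[1]*np.sin(a),o[1]+p[0]*np.sin(a)+p[1]*np.cos(a),p[2]]
def s(n,P,seen):
    q=((np.array(proj(c,P))-[240,140]+.5)*8);print(n,q.round(0),seen,'diff',(np.array(seen)-q).round(0), 'worlddiff mm',1000*(plane(c,*(np.array(seen)/8-.5+[240,140]),P[2])-np.array(P)).round(4))
D=(.6446,.2312);R0=ctrl.get_obs()['eef_pos']
for y,se in((.025,(335,270)),(-.025,(415,337))): s('nose',T(R0,4.3,(.086,y,.0164)),se)
s('blkL',T(D,4.3,(.075,.0348,.026)),(603,72));s('blkR',T(D,4.3,(.075,-.0348,.026)),(718,150))
s('lip',T(D,4.3,(-.04,-.0165,.0165)),(483,273))
"
```

```text
t 7.92 pos [0.4805 0.2187 0.2314] yaw 4.34 F [ 0.7 -0.1 -4. ] open 0.086 tilt [ 0.003  0.001 -1.   ]
shift cm [-0.15  0.02  0.94] roll 0.04
nose [333. 281.] (335, 270) diff [  2. -11.] worlddiff mm [ 4.5  4.8 -0. ]
nose [414. 345.] (415, 337) diff [ 1. -8.] worlddiff mm [ 3.   3.2 -0. ]
blkL [604.  86.] (603, 72) diff [ -1. -14.] worlddiff mm [5.3 7.9 0. ]
blkR [719. 167.] (718, 150) diff [ -1. -17.] worlddiff mm [6.6 8.6 0. ]
lip [474. 289.] (483, 273) diff [  9. -16.] worlddiff mm [ 8.4  5.6 -0. ]
```

Emit:
{"fn": "move_arm", "kwargs": {
  "moves": [
    {"gripper": 0,"x": 0,"y": -0.13,"z": 0.8,"roll": 0},
    {"gripper": 0,"x": 0,"y": 0,"z": 0.3,"roll": 0},
    {"gripper": 0,"x": 0,"y": 0,"z": 0,"roll": 0},
    {"gripper": 0,"x": 0,"y": 0,"z": 0,"roll": 0}
  ]
}}

```text
time_s: 8.43
eef_pos: [0.4796, 0.2201, 0.2199]
eef_rot: [0.0, 0.999, 0.038, 0.0]
wrist_force: [-5.5, -1.0, 8.7]
opening: 0.086
```

```bash
python3 -c "
from h import *
to([.479,.2184,.222],4.3)"
```

```text
t 8.43 pos [0.4796 0.2201 0.2199] yaw 4.37 F [-5.5 -1.   8.7] open 0.086 tilt [ 0. -0. -1.]
shift cm [-0.07  0.16 -0.21] roll 0.07
```

Emit:
{"fn": "move_arm", "kwargs": {
  "moves": [
    {"gripper": 0,"x": 0,"y": 0,"z": -0.13,"roll": 0},
    {"gripper": 0,"x": 1.0,"y": 0,"z": 0,"roll": 0},
    {"gripper": 0,"x": 1.0,"y": 0,"z": 0,"roll": 0},
    {"gripper": 0,"x": 0,"y": 0,"z": 0,"roll": 0},
    {"gripper": 0,"x": 0,"y": 0,"z": 0,"roll": 0}
  ]
}}

```text
time_s: 9.05
eef_pos: [0.4998, 0.2214, 0.2199]
eef_rot: [-0.0, 0.999, 0.038, 0.0]
wrist_force: [1.8, 0.5, -2.0]
opening: 0.087
```

```bash
python3 -c "
from h import *
to([.479,.2184,.222],4.3)"
```

```text
t 9.05 pos [0.4998 0.2214 0.2199] yaw 4.33 F [ 1.8  0.5 -2. ] open 0.087 tilt [ 0.001  0.    -1.   ]
shift cm [-2.1   0.14 -0.21] roll 0.03
```

Emit:
{"fn": "move_arm", "kwargs": {
  "moves": [
    {"gripper": 0,"x": 0.7,"y": 0,"z": 0,"roll": 0},
    {"gripper": 0,"x": 0.7,"y": 0,"z": 0,"roll": 0},
    {"gripper": 0,"x": 0.4,"y": 0,"z": 0,"roll": 0},
    {"gripper": 0,"x": 0,"y": 0,"z": 0,"roll": 0}
  ]
}}

```text
time_s: 9.55
eef_pos: [0.5178, 0.2227, 0.22]
eef_rot: [-0.0, 0.999, 0.038, 0.0]
wrist_force: [0.6, -0.4, -1.7]
opening: 0.087
```

Emit:
{"fn": "move_arm", "kwargs": {
  "moves": [
    {"gripper": 0,"x": 0.5,"y": 0,"z": 0,"roll": 0},
    {"gripper": 0,"x": 0.5,"y": 0,"z": 0,"roll": 0},
    {"gripper": 0,"x": 0,"y": 0,"z": 0,"roll": 0}
  ]
}}

```text
time_s: 9.93
eef_pos: [0.528, 0.2235, 0.2199]
eef_rot: [-0.0, 0.999, 0.038, 0.001]
wrist_force: [1.3, 0.1, -2.8]
opening: 0.086
```

```bash
python3 -c "
from h import *
to([.479,.2184,.222],4.3)"
```

```text
t 9.93 pos [0.528  0.2235 0.2199] yaw 4.34 F [ 1.3  0.1 -2.8] open 0.086 tilt [ 0.002  0.    -1.   ]
shift cm [-4.92  0.14 -0.21] roll 0.04
```

Emit:
{"fn": "move_arm", "kwargs": {
  "moves": [
    {"gripper": 0,"x": 0.5,"y": 0,"z": 0,"roll": 0},
    {"gripper": 0,"x": 0.5,"y": 0,"z": 0,"roll": 0},
    {"gripper": 0,"x": 0.5,"y": 0,"z": 0,"roll": 0},
    {"gripper": 0,"x": 0,"y": 0,"z": 0,"roll": 0}
  ]
}}

```text
time_s: 10.42
eef_pos: [0.5431, 0.2246, 0.2199]
eef_rot: [-0.0, 0.999, 0.038, 0.001]
wrist_force: [0.5, -0.4, -2.5]
opening: 0.087
```

```bash
python3 -c "
from h import *
to([.479,.2184,.222],4.3)
c=snap('side','s4.png');im=c['img'][:,:,::-1]
d=snap('top','t4.png')['img'][:,:,::-1]
f=lambda im,x,y,w,h,k:cv2.resize(im[y:y+h,x:x+w],(w*k,h*k),interpolation=cv2.INTER_CUBIC)
cv2.imwrite('pics/z4.png',np.hstack([f(im,260,140,60,70,7),f(d,242,150,50,70,7)]))"
```

```text
t 10.43 pos [0.5431 0.2246 0.2199] yaw 4.33 F [ 0.5 -0.4 -2.5] open 0.087 tilt [ 0.002  0.    -1.   ]
shift cm [-6.44  0.14 -0.22] roll 0.03
```

View pics/z4.png

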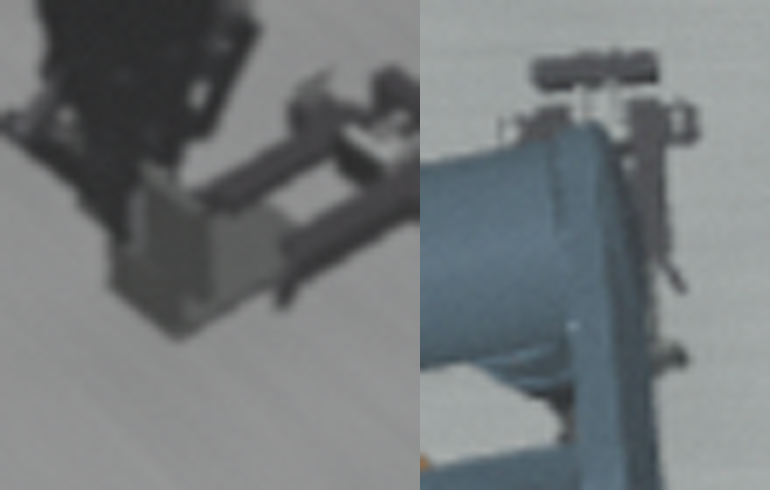

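The foot is between the rails, under the lips, with no side load. I'll advance to just short of the stop.

Emit:
{"fn": "move_arm", "kwargs": {
  "moves": [
    {"gripper": 0,"x": 0.6,"y": 0,"z": 0,"roll": 0},
    {"gripper": 0,"x": 0.6,"y": 0,"z": 0,"roll": 0},
    {"gripper": 0,"x": 0.6,"y": 0,"z": 0,"roll": 0},
    {"gripper": 0,"x": 0.6,"y": 0,"z": 0,"roll": 0},
    {"gripper": 0,"x": 0,"y": 0,"z": 0,"roll": 0}
  ]
}}

```text
time_s: 11.15
eef_pos: [0.5671, 0.2264, 0.22]
eef_rot: [-0.0, 0.999, 0.038, 0.001]
wrist_force: [0.4, 0.1, -1.2]
opening: 0.085
```

Emit:
{"fn": "move_arm", "kwargs": {
  "moves": [
    {"gripper": 0,"x": 0.4,"y": 0,"z": 0,"roll": 0},
    {"gripper": 0,"x": 0,"y": 0,"z": 0,"roll": 0},
    {"gripper": 0,"x": 0,"y": 0,"z": 0,"roll": 0}
  ]
}}

```text
time_s: 11.52
eef_pos: [0.5705, 0.2268, 0.2199]
eef_rot: [-0.0, 0.999, 0.038, 0.001]
wrist_force: [-0.1, 0.1, -3.8]
opening: 0.091
```

Emit:
{"fn": "move_arm", "kwargs": {
  "moves": [
    {"gripper": 0,"x": 0.4,"y": 0,"z": 0,"roll": 0},
    {"gripper": 0,"x": 0,"y": 0,"z": 0,"roll": 0},
    {"gripper": 0,"x": 0,"y": 0,"z": 0,"roll": 0}
  ]
}}

```text
time_s: 11.9
eef_pos: [0.5745, 0.2271, 0.22]
eef_rot: [-0.0, 0.999, 0.038, 0.0]
wrist_force: [-0.0, 0.4, -2.4]
opening: 0.083
```

Emit:
{"fn": "move_arm", "kwargs": {
  "moves": [
    {"gripper": 0,"x": 0.4,"y": 0,"z": 0,"roll": 0},
    {"gripper": 0,"x": 0,"y": 0,"z": 0,"roll": 0},
    {"gripper": 0,"x": 0,"y": 0,"z": 0,"roll": 0}
  ]
}}

```text
time_s: 12.28
eef_pos: [0.5785, 0.2274, 0.22]
eef_rot: [-0.0, 0.999, 0.038, 0.0]
wrist_force: [-0.3, -0.1, -2.9]
opening: 0.086
```

Emit:
{"fn": "move_arm", "kwargs": {
  "moves": [
    {"gripper": 0,"x": 0.3,"y": 0,"z": 0,"roll": 0},
    {"gripper": 0,"x": 0,"y": 0,"z": 0,"roll": 0},
    {"gripper": 0,"x": 0,"y": 0,"z": 0,"roll": 0}
  ]
}}

```text
time_s: 12.65
eef_pos: [0.5814, 0.2276, 0.2199]
eef_rot: [-0.0, 0.999, 0.038, 0.0]
wrist_force: [-0.7, -0.6, -2.6]
opening: 0.085
```

Emit:
{"fn": "move_arm", "kwargs": {
  "moves": [
    {"gripper": 0,"x": 0.3,"y": 0,"z": 0,"roll": 0},
    {"gripper": 0,"x": 0,"y": 0,"z": 0,"roll": 0},
    {"gripper": 0,"x": 0,"y": 0,"z": 0,"roll": 0}
  ]
}}

```text
time_s: 13.02
eef_pos: [0.5841, 0.2278, 0.22]
eef_rot: [0.0, 0.999, 0.038, -0.0]
wrist_force: [-3.5, -0.7, 1.9]
opening: 0.085
```

Emit:
{"fn": "move_arm", "kwargs": {
  "moves": [
    {"gripper": 0,"x": 0.2,"y": 0,"z": 0,"roll": 0},
    {"gripper": 0,"x": 0,"y": 0,"z": 0,"roll": 0},
    {"gripper": 0,"x": 0,"y": 0,"z": 0,"roll": 0}
  ]
}}

```text
time_s: 13.4
eef_pos: [0.5857, 0.228, 0.22]
eef_rot: [0.0, 0.999, 0.038, -0.001]
wrist_force: [-6.4, -0.6, 2.5]
opening: 0.084
```

Emit:
{"fn": "move_arm", "kwargs": {
  "moves": [
    {"gripper": 0,"x": 0.3,"y": 0,"z": 0,"roll": 0},
    {"gripper": 0,"x": 0,"y": 0,"z": 0,"roll": 0},
    {"gripper": 0,"x": 0,"y": 0,"z": 0,"roll": 0}
  ]
}}

```text
time_s: 13.78
eef_pos: [0.5884, 0.2283, 0.2201]
eef_rot: [0.0, 0.999, 0.038, -0.001]
wrist_force: [-8.9, -1.9, 6.4]
opening: 0.085
```

Emit:
{"fn": "move_arm", "kwargs": {
  "moves": [
    {"gripper": 0,"x": 0.2,"y": 0,"z": 0,"roll": 0},
    {"gripper": 0,"x": 0,"y": 0,"z": 0,"roll": 0},
    {"gripper": 0,"x": 0,"y": 0,"z": 0,"roll": 0}
  ]
}}

```text
time_s: 14.15
eef_pos: [0.5899, 0.2285, 0.2201]
eef_rot: [0.0, 0.999, 0.038, -0.002]
wrist_force: [-10.9, -2.5, 8.5]
opening: 0.088
```

```bash
python3 -c "
from h import *
F=[]
for i in range(6): ctrl.camera('side');F.append(ctrl.get_obs()['wrist_force'])
print(np.mean(F,0),np.std(F,0));to([.594,.2285,.22],4.3)
c=snap('side','s5.png');im=c['img'][:,:,::-1]
f=lambda im,x,y,w,h,k:cv2.resize(im[y:y+h,x:x+w],(w*k,h*k),interpolation=cv2.INTER_CUBIC)
cv2.imwrite('pics/z5.png',f(im,270,145,65,60,9))"
```

```text
[-11.6296184   -1.45804106   8.20028229] [0.59362017 0.23015834 0.40332408]
t 14.45 pos [0.5899 0.2284 0.2201] yaw 4.36 F [-11.8  -1.5   8.6] open 0.087 tilt [-0.004 -0.001 -1.   ]
shift cm [0.41 0.03 0.01] roll 0.06
```

View pics/z5.png

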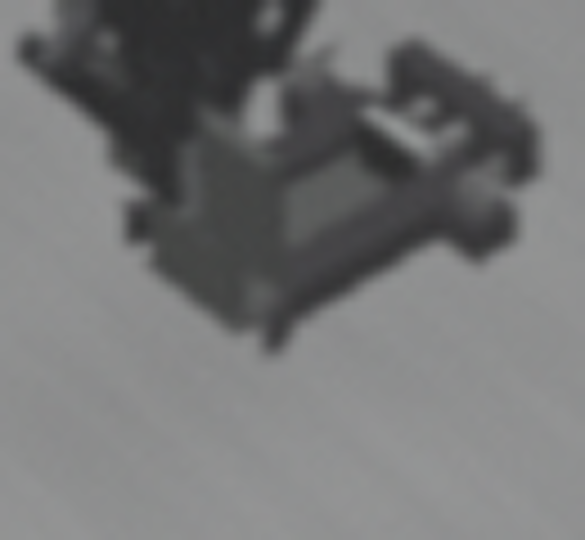

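Emit:
{"fn": "move_arm", "kwargs": {
  "moves": [
    {"gripper": 0,"x": 0,"y": 0,"z": -0.08,"roll": 0},
    {"gripper": 0,"x": 0.2,"y": 0,"z": 0,"roll": 0},
    {"gripper": 0,"x": 0,"y": 0,"z": 0,"roll": 0},
    {"gripper": 0,"x": 0,"y": 0,"z": 0,"roll": 0}
  ]
}}

```text
time_s: 15.0
eef_pos: [0.5917, 0.2286, 0.2204]
eef_rot: [0.0, 0.999, 0.038, -0.003]
wrist_force: [-10.6, -1.6, 5.6]
opening: 0.084
```

```bash
python3 -c "
from h import *
F=[]
for i in range(6): ctrl.camera('side');F.append(ctrl.get_obs()['wrist_force'])
print(np.mean(F,0));to([.594,.2285,.22],4.3)"
```

```text
[-10.94443116  -1.42675227   5.73224935]
t 15.3 pos [0.5917 0.2286 0.2204] yaw 4.37 F [-11.4  -1.5   6.3] open 0.086 tilt [-0.005 -0.001 -1.   ]
shift cm [0.23 0.02 0.03] roll 0.07
```

Emit:
{"fn": "move_arm", "kwargs": {
  "moves": [
    {"gripper": 0,"x": 0.15,"y": 0,"z": -0.04,"roll": 0},
    {"gripper": 0,"x": 0,"y": 0,"z": 0,"roll": 0},
    {"gripper": 0,"x": 0,"y": 0,"z": 0,"roll": 0},
    {"gripper": 0,"x": 0,"y": 0,"z": 0,"roll": 0},
    {"gripper": 0,"x": 0,"y": 0,"z": 0,"roll": 0}
  ]
}}

```text
time_s: 15.92
eef_pos: [0.5929, 0.2287, 0.2205]
eef_rot: [0.0, 0.999, 0.038, -0.003]
wrist_force: [-11.6, -1.5, 6.0]
opening: 0.087
```

```bash
python3 -c "
from h import *
F=[]
for i in range(6): ctrl.camera('side');F.append(ctrl.get_obs()['wrist_force'])
print(np.mean(F,0));to([.594,.2285,.22],4.3)
# stop top bright band: before vs after, along dock axis in side view
a=cv2.imread('pics/s3.png');b=snap('side','s6.png')['img'][:,:,::-1]
f=lambda im,x,y,w,h,k:cv2.resize(im[y:y+h,x:x+w],(w*k,h*k),interpolation=cv2.INTER_CUBIC)
cv2.imwrite('pics/z6.png',np.hstack([f(a,295,145,40,35,10),f(b,295,145,40,35,10)]))"
```

```text
[-11.61884473  -1.8915385    5.26642597]
t 16.23 pos [0.593  0.2287 0.2205] yaw 4.36 F [-12.1  -1.9   5. ] open 0.086 tilt [-0.006 -0.001 -1.   ]
shift cm [0.1  0.02 0.05] roll 0.06
```

View pics/z6.png

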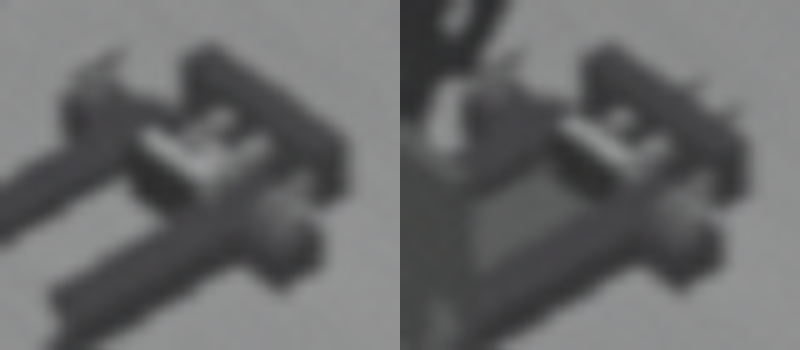

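The stop's bright top bar has moved from about (148,130)–(205,175) to (166,120)–(229,163) in crop pixels. I'll convert that to millimetres.

```bash
python3 -c "
from h import *
c=ctrl.camera('side');P=lambda u,v:plane(c,295+u/10,145+v/10,.022)[:2]
for a,b in(((148,130),(166,120)),((205,175),(229,163))):print(1000*(P(*b)-P(*a)))
# subpixel shift by template of the bright bar, old->new
a=cv2.imread('pics/s3.png',0);b=cv2.imread('pics/s6.png',0)
k=8;f=lambda im,x,y,w,h:cv2.resize(im[y:y+h,x:x+w],(w*k,h*k),interpolation=cv2.INTER_CUBIC)
t=f(a,308,156,9,8);r=cv2.matchTemplate(f(b,303,150,22,20),t,cv2.TM_CCOEFF_NORMED);_,m,_,l=cv2.minMaxLoc(r)
s=np.array(l)/k+[303-308,150-156];print('match',m,s,1000*(plane(c,312+s[0],160+s[1],.022)-plane(c,312,160,.022))[:2])"
```

```text
[7.74651394 0.45382923]
[ 9.83174594 -0.01447843]
match 0.8759410381317139 [ 1.875 -1.25 ] [8.67500918 1.28025816]
```

The estimates are about 7 N from the image, 9.6 N from travel and 9 N from the wrist force less friction. I'll push another 1.5 mm and hold.

Emit:
{"fn": "move_arm", "kwargs": {
  "moves": [
    {"gripper": 0,"x": 0.15,"y": 0,"z": -0.03,"roll": 0},
    {"gripper": 0,"x": 0,"y": 0,"z": 0,"roll": 0},
    {"gripper": 0,"x": 0,"y": 0,"z": 0,"roll": 0},
    {"gripper": 0,"x": 0,"y": 0,"z": 0,"roll": 0},
    {"gripper": 0,"x": 0,"y": 0,"z": 0,"roll": 0}
  ]
}}

```text
time_s: 16.95
eef_pos: [0.5942, 0.2288, 0.2206]
eef_rot: [0.0, 0.999, 0.038, -0.003]
wrist_force: [-11.5, -0.9, 4.9]
opening: 0.087
```

Emit:
{"fn": "move_arm", "kwargs": {
  "moves": [
    {"gripper": 0,"x": 0,"y": 0,"z": 0,"roll": 0},
    {"gripper": 0,"x": 0,"y": 0,"z": 0,"roll": 0},
    {"gripper": 0,"x": 0,"y": 0,"z": 0,"roll": 0},
    {"gripper": 0,"x": 0,"y": 0,"z": 0,"roll": 0},
    {"gripper": 0,"x": 0,"y": 0,"z": 0,"roll": 0}
  ]
}}

```text
time_s: 17.58
eef_pos: [0.5942, 0.2288, 0.2206]
eef_rot: [0.0, 0.999, 0.038, -0.003]
wrist_force: [-11.6, -1.2, 4.8]
opening: 0.084
```

Emit:
{"fn": "move_arm", "kwargs": {
  "moves": [
    {"gripper": 0,"x": 0,"y": 0,"z": 0,"roll": 0},
    {"gripper": 0,"x": 0,"y": 0,"z": 0,"roll": 0},
    {"gripper": 0,"x": 0,"y": 0,"z": 0,"roll": 0},
    {"gripper": 0,"x": 0,"y": 0,"z": 0,"roll": 0},
    {"gripper": 0,"x": 0,"y": 0,"z": 0,"roll": 0}
  ]
}}

```text
time_s: 18.2
eef_pos: [0.5942, 0.2288, 0.2206]
eef_rot: [0.0, 0.999, 0.038, -0.003]
wrist_force: [-11.9, -1.8, 5.6]
opening: 0.085
```

Emit:
{"fn": "move_arm", "kwargs": {
  "moves": [
    {"gripper": 0,"x": 0,"y": 0,"z": 0,"roll": 0},
    {"gripper": 0,"x": 0,"y": 0,"z": 0,"roll": 0},
    {"gripper": 0,"x": 0,"y": 0,"z": 0,"roll": 0},
    {"gripper": 0,"x": 0,"y": 0,"z": 0,"roll": 0},
    {"gripper": 0,"x": 0,"y": 0,"z": 0,"roll": 0}
  ]
}}

```text
time_s: 18.82
eef_pos: [0.5942, 0.2288, 0.2206]
eef_rot: [0.0, 0.999, 0.038, -0.003]
wrist_force: [-12.7, -2.1, 5.6]
opening: 0.085
```

Emit:
{"fn": "move_arm", "kwargs": {
  "moves": [
    {"gripper": 0,"x": 0,"y": 0,"z": 0,"roll": 0},
    {"gripper": 0,"x": 0,"y": 0,"z": 0,"roll": 0},
    {"gripper": 0,"x": 0,"y": 0,"z": 0,"roll": 0},
    {"gripper": 0,"x": 0,"y": 0,"z": 0,"roll": 0},
    {"gripper": 0,"x": 0,"y": 0,"z": 0,"roll": 0}
  ]
}}

```text
time_s: 19.45
eef_pos: [0.5942, 0.2288, 0.2206]
eef_rot: [0.0, 0.999, 0.038, -0.003]
wrist_force: [-11.4, -0.8, 5.2]
opening: 0.079
```

Emit:
{"fn": "move_arm", "kwargs": {
  "moves": [
    {"gripper": 0,"x": 0,"y": 0,"z": 0,"roll": 0},
    {"gripper": 0,"x": 0,"y": 0,"z": 0,"roll": 0},
    {"gripper": 0,"x": 0,"y": 0,"z": 0,"roll": 0},
    {"gripper": 0,"x": 0,"y": 0,"z": 0,"roll": 0},
    {"gripper": 0,"x": 0,"y": 0,"z": 0,"roll": 0}
  ]
}}

```text
time_s: 20.08
eef_pos: [0.5942, 0.2288, 0.2206]
eef_rot: [0.0, 0.999, 0.038, -0.003]
wrist_force: [-12.0, -1.7, 5.2]
opening: 0.086
```

Emit:
{"fn": "move_arm", "kwargs": {
  "moves": [
    {"gripper": 0,"x": 0,"y": 0,"z": 0,"roll": 0},
    {"gripper": 0,"x": 0,"y": 0,"z": 0,"roll": 0},
    {"gripper": 0,"x": 0,"y": 0,"z": 0,"roll": 0},
    {"gripper": 0,"x": 0,"y": 0,"z": 0,"roll": 0},
    {"gripper": 0,"x": 0,"y": 0,"z": 0,"roll": 0}
  ]
}}

```text
time_s: 20.7
eef_pos: [0.5942, 0.2288, 0.2206]
eef_rot: [0.0, 0.999, 0.038, -0.003]
wrist_force: [-12.1, -1.5, 5.2]
opening: 0.085
```

```bash
python3 -c "
from h import *
F=[]
for i in range(6): c=ctrl.camera('side');F.append(ctrl.get_obs()['wrist_force'])
print(np.mean(F,0));to([.594,.2285,.22],4.3)
a=cv2.imread('pics/s3.png',0);b=cv2.cvtColor(c['img'],cv2.COLOR_RGB2GRAY)
k=8;f=lambda im,x,y,w,h:cv2.resize(im[y:y+h,x:x+w],(w*k,h*k),interpolation=cv2.INTER_CUBIC)
t=f(a,308,156,9,8);r=cv2.matchTemplate(f(b,303,150,22,20),t,cv2.TM_CCOEFF_NORMED);_,m,_,l=cv2.minMaxLoc(r)
s=np.array(l)/k+[303-308,150-156];print('match',m,s,1000*(plane(c,312+s[0],160+s[1],.022)-plane(c,312,160,.022))[:2])"
```

```text
[-12.49134402  -1.74569115   4.86440208]
t 21.0 pos [0.5942 0.2288 0.2206] yaw 4.37 F [-11.9  -2.    5.4] open 0.088 tilt [-0.007 -0.001 -1.   ]
shift cm [-0.03  0.03  0.06] roll 0.07
match 0.8541451096534729 [ 2.125 -1.375] [9.70698902 1.28375071]
```

```bash
python3 -c "
from bench import ctrl
print(ctrl.hand_in())"
```

```text
the job is handed in; nothing more can be done
None
```

The bag rest's foot is in the slot of the right-hand dock and pressed against the sprung stop. I handed the job in with the gripper still holding and pushing; hand-in gives no verdict. The push was held still for about 4 s before that, and the clock read 21 s of the allowed 58 s.

**Push force:** the last three estimates disagree somewhat, but all lie within 6 to 15 N:
- **Wrist force:** about 12.5 N along the slot, which I put at about 9 to 10 N on the stop after an estimated bench friction.
- **Tool travel since contact:** about 13 mm, so roughly 10.5 N.
- **Stop shift seen in the side image:** about 9.7 mm, so roughly 8 N. This match is coarse, around half a pixel.

By these estimates the stop moved 10 to 13 mm, well short of the 23.5 mm limit.

**Alignment:** the tool yaw was 4.37° against a dock yaw of about 4.3°, and tool tilt was under 0.01 rad. Side force was about 2 N.

**Camera disagreement:** before insertion, the two cameras differed by about 3 mm on the dock's position relative to the rest. I split the difference, and the foot went in without any sign of jamming.

**Bystanders:** the planned path kept clear of them, but I did not re-measure their positions at the end.

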